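# Index the plate turntable to the green line and log it

### The job

Push the upright finger post of the black plate turntable round, gently and without pinching it, until the white mark on the platter lines up with the green line on the white scale collar; either way round will do. Then press the red key beside the turntable fully down to log the position, and let it come up again. Do not press the key before the marks line up, leave the collar where it is set, keep the dish on the platter in its place, and leave the things around the turntable alone.

Things in the scene. Friction and masses are not known exactly. Their poses are not given: they have to be found in the camera images.
- stage: Grey foot of the turntable, diameter 168 mm, fixed to the worktop; origin on the turning axis at worktop height. A grey pod with the key sticks out along its -y. On the foot, round the platter, lies the white scale collar, diameter 160 mm, its top 28 mm above the worktop (2 mm lower than the platter's).
- platter: Black round platter, diameter 132 mm; turns endlessly both ways about its vertical axis against light friction (about 1 N at the post; it stops when the push stops). Origin on the axis, 24 mm above the worktop; the platter's top is 6 mm above it. The white mark lies along -x of this frame, the post stands at +x. A lip 4 mm high, outer radius 38 mm, holds the dish.
- post (a point): Centre of the top of the aluminium finger post, an upright round pin about 14 mm thick (19 mm at its foot) and 30 mm high that stands on the platter 56 mm from the axis, opposite the white mark. Its top is 60 mm above the worktop.
- mark (a point): Outer end of the white mark, a 4 mm wide radial line on the platter's top, 65 mm from the axis. It turns with the platter.
- green_line (a point): Inner end of the green line, a 4 mm wide radial line on the scale collar, 68 mm from the axis (the other lines are thin and black). The collar is stiff and stands at a different setting each time; it must not be turned.
- key_top (a point): Centre of the top of the red push key, diameter 30 mm, in a black housing on the grey pod at the right side of the turntable, 122 mm from the axis. It is pressed straight down.
- key (a joint): Travel of the key in m: 0 up, 0.006 fully down; a spring pushes it up, fully down takes about 5 N.
- dish: Closed petri dish with whitish contents, diameter 65 mm, height 16 mm, loose on the middle of the platter inside the lip; it rides round with the platter. The origin is the centre of its underside, 30 mm above the worktop.
- flask: Small conical flask, diameter 51 mm, 85 mm high, standing behind the turntable. Origin: centre of its underside.
- dropper: Amber dropper bottle with a black bulb, diameter 36 mm, 98 mm high, standing behind the turntable. Origin: centre of its underside.
- spare_dish: Second closed petri dish like it, diameter 65 mm, height 16 mm, lying on the worktop to the left of the turntable. Origin: centre of its underside.
- pen: Marker pen, 122 mm long, 13 mm thick, lying on the worktop to the left of the turntable. Origin: centre of its underside.
Not all that is in view belongs to the job. What is shaped like the dish but blue or brown is not meant.

How it is judged:
By the outcome, as a careful person would: the job done as asked, in the order asked, and still so for the second after the job is handed in, with the robot touching nothing.
It also fails if it takes over 58 s, if anything falls off the work surface, if the arm or the gripper's body presses on something with over 40 N, if the wrist force passes 120 N, or if a joint passes its speed limit or range.

### The arm

A 6-joint arm with a two-finger parallel gripper is mounted at the origin on a cart in front of the work surface, level with it; the furniture and walls round the work are solid. World frame = base frame: x ahead of the robot, y to its left, z up, the work surface at z = 0. Lengths are in m, angles in rad, forces in N, time in s.
With the tool pointing down it reaches from about 0.25 to 0.725 m from the base axis. Payload 4 kg.
Tool frame: the origin (TCP) lies on the centre line of the jaws, within the pads' length; the fingertips stand 14 mm ahead of it and the grasp point (between the pads) lies 5 mm behind it; z points along the fingers, x is the direction in which the jaws open and shut, and the axes are right-handed (so a half turn about z gives the same grasp; the last joint's range is limited). The gripper opens to 85 mm and grips with 20 to 120 N. Pads are 22 mm wide; open, the fingers measure 114 mm over their backs; the gripper's body (76 mm by 85 mm) begins 54 mm behind the grasp point. The pads swing forward as they close: fully open they stand 13 mm farther back than shut.
Start: joints at [1.274, 0.241, 0.005, 1.335, 0, 1.571], TCP at [0.146, 0.478, 0.225] pointing down, gripper open.
Joint ranges: [-2.72, 2.72], [-1.05, 1.87], [-1.09, 1.28], [-1.99, 2.15], [-1.42, 1.44], [-3.14, 3.14]. Speed limits (rad/s): [2.79, 2.79, 3.14, 3.14, 3.14, 3.14].

### API

Orientations are given as a unit quaternion [x, y, z, w].
In Python, from workcell import get_obs, optics, ticket gives the robot as it stands.
- The arm moves only by the shell command python3 -m inch 'ROWS'. ROWS is JSON, a list that holds one entry, the list of rows, each a list of 5 numbers: the finger opening in cm, from 0 to 8.54, then the shift along the tool's x, y, z in cm, then the turn about the tool's z in degrees. In form: [[[fingers, dx, dy, dz, roll], ...]]. A call has exactly 5 rows; each row is the pose to reach, as a shift and turn from the pose measured when the call began, along the tool's axes at that moment; what a row does not reach only later rows make up. A row lasts 1/8 s, in which the tool goes at most 62.5 mm and 10.7 degrees, less where a joint would pass 70% of its speed; a pose out of reach is approached as far as the arm can. A call with a gripper value outside its range is refused whole. The fingers move at their own pace and stop on an object; the grip force is fixed at half the most. Time passes only in rows, so rows that repeat a pose let the fingers close, or fill a call up. It gives the time, the measured TCP pose, the force and the opening at its end, in the units of the state.
- get_obs(): the state, without advancing time (a new reading comes with each control period).
- optics.camera(name): name is "scene" or "top" or "wrist"; returns (picture, depth): 384x512x3 uint8, red, green, blue; 384x512 float32, m along the optical axis (not along the pixel's ray), 0 where there is no reading.
- optics.camera_info(name): a dict with "vfov" (degrees; the focal length in pixels is half the picture's height over the tangent of half this angle, whatever the lens; pixels are square), "cx", "cy" (the principal point, pixels), "R" (3x3) and "t" (3): a world point X has camera coordinates R X + t. Camera axes: x right, y down, z forward; pixel columns grow to the right and rows downward; lengths in m; the calibration is good to about 2 mm. A picture is of the moment at which its call begins: read the wrist's pose just before it. camera_info takes no time and is no camera call; for the wrist camera it gives the pose at the moment of the call.
- ticket.job_done(): hands the job in, once; it reports no verdict.
The state is a dict: "clock": time; "joint_pos": joint angles; "joint_vel": joint speeds; "tau": joint torques, N m; "eef_pos": TCP position; "tool_rot": TCP orientation; "ft_force": force on the tool from outside, world axes, zero at the start; "ft_torque": the same for the moment, N m; "grip_width": finger opening in m.
Only numpy, scipy, OpenCV 4.12 (cv2) and the standard library are available. Lean on these libraries where they do the work, as an engineer would, in place of code of your own. Each camera call takes 0.05 s, during which the arm holds its last target.

## Working session

There is one attempt and no reset: what is moved stays moved. The work goes in short steps, Python scripts to look and compute and a shell command to move; the robot and the scene stay as the last step left them, time stands still between calls to the robot, and variables do not carry over. Pictures are saved under pics/ and viewed, and the job is handed in when it is done.

```bash
ls; mkdir -p pics
python3 - <<'E'
from workcell import get_obs, optics
import cv2
o=get_obs(); print(o)
for n in ("scene","top"):
    p,d=optics.camera(n); cv2.imwrite(f"pics/{n}0.png",p[:,:,::-1]); 
    i=optics.camera_info(n); print(n,i)
E
```

```text
pics
{'clock': 0.0, 'joint_pos': array([1.27401161e+00, 2.41418741e-01, 3.75151744e-03, 1.33518480e+00,
       3.21906254e-05, 1.57076168e+00]), 'joint_vel': array([ 6.35895741e-04, -1.07500184e-03,  6.54695893e-04, -1.38190083e-03,
       -6.41079922e-04, -5.63458993e-05]), 'tau': array([-2.37254517e-04, -3.72318685e+01,  2.52407134e+01,  1.70592719e-02,
       -7.37150594e-05,  4.35635314e-06]), 'eef_pos': array([0.1460311 , 0.47754579, 0.22442049]), 'tool_rot': array([ 8.03869559e-01,  5.94804737e-01, -8.35849075e-04,  5.98400687e-04]), 'ft_force': array([ 0.08504588, -0.04408185,  0.23890342]), 'ft_torque': array([ 0.00050297,  0.053879  , -0.02112986]), 'grip_width': 0.08525663876149621}
scene {'vfov': 42.92734797265471, 'cx': 251.66962306676925, 'cy': 187.378917133191, 'R': array([[ 0.66147808, -0.7499612 ,  0.00222432],
       [-0.3266883 , -0.29081164, -0.89927935],
       [ 0.67507147,  0.59412692, -0.43736908]]), 't': array([-0.50865572,  0.21466956,  1.01307301])}
top {'vfov': 46.484515951275824, 'cx': 257.36117545144685, 'cy': 190.6081762213243, 'R': array([[-0.02596927, -0.99931727, -0.02627922],
       [-0.99481101,  0.02842113, -0.09768982],
       [ 0.09837001,  0.02360592, -0.99486989]]), 't': array([-0.14512579,  0.57664642,  0.99980408])}
```

View pics/scene0.png

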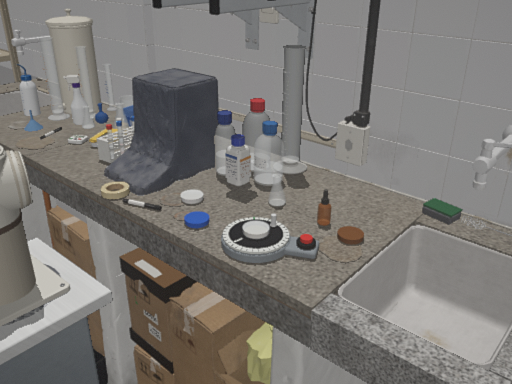

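View pics/top0.png

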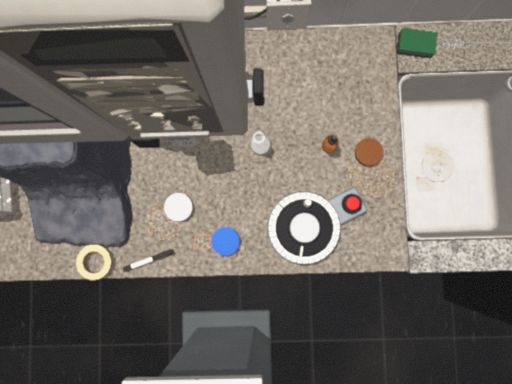

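The scene picture shows the turntable at about (256,239), with the key at (307,240). In the top view the platter is at (304,228), the post at (307,203), the white mark at (301,252) and the key at (352,203). Lookalikes in the top view:
- Platter dish: (304,228).
- Spare dish: (178,207), not wanted.
- Blue lid: (225,241), not wanted.
- Brown lid: (369,152), not wanted.

Next is a close crop to find the green line.

```bash
cat > h.py <<'E'
import numpy as np, cv2
from workcell import get_obs, optics
def ray(i,u,v,z,H=384):
    f=H/2/np.tan(np.radians(i['vfov'])/2)
    R=np.array(i['R']);t=np.array(i['t'])
    d=R.T@np.array([(u-i['cx'])/f,(v-i['cy'])/f,1]); c=-R.T@t
    return c+d*(z-c[2])/d[2]
def proj(i,X,H=384):
    f=H/2/np.tan(np.radians(i['vfov'])/2)
    p=np.array(i['R'])@X+np.array(i['t']); return i['cx']+f*p[0]/p[2], i['cy']+f*p[1]/p[2]
def crop(p,x0,x1,y0,y1,s,name):
    cv2.imwrite(name,cv2.resize(p[y0:y1,x0:x1,::-1],None,fx=s,fy=s,interpolation=cv2.INTER_CUBIC))
E
python3 - <<'E'
from h import *
a=cv2.imread('pics/top0.png')[:,:,::-1]; b=cv2.imread('pics/scene0.png')[:,:,::-1]
A=a[183:273,259:379]; B=b[205:265,210:330]
A=cv2.resize(A,None,fx=6,fy=6,interpolation=cv2.INTER_CUBIC)
crop(a,259,379,183,273,6,'pics/c1.png'); crop(b,210,330,205,265,6,'pics/c2.png')
for n,im in(('top',a),('scene',b)):
    i=optics.camera_info(n); h=cv2.cvtColor(im,cv2.COLOR_RGB2HSV)
    r=(((h[...,0]<6)|(h[...,0]>174))&(h[...,1]>200)&(h[...,2]>120)).astype(np.uint8)
    g=((h[...,0]>40)&(h[...,0]<85)&(h[...,1]>60)&(h[...,2]>50)).astype(np.uint8)
    for m,k,z in((r,'red',.04),(g,'green',.028)):
        N,_,st,c=cv2.connectedComponentsWithStats(m)
        for j in range(1,N):
            if st[j,4]>3: print(n,k,st[j],c[j],ray(i,*c[j],z))
i=optics.camera_info('top')
for nm,u,v,z in(('axis',304,228,.028),('post',307,203,.06)): print(nm,ray(i,u,v,z))
E
```

```text
top green [399  28  38  27 811] [417.43403206  41.15782984] [ 0.91381213 -0.54555387  0.028     ]
top green [279 204   4   4   4] [280.5 205.5] [ 0.53668258 -0.21272267  0.028     ]
scene green [424 198  38  19 339] [442.30088496 206.90855457] [ 0.90937842 -0.54731716  0.028     ]
scene green [253 217   2   3   4] [253.75 217.75] [ 0.53487032 -0.21341139  0.028     ]
axis [ 0.48415591 -0.26433007  0.028     ]
post [ 0.53854355 -0.27043078  0.06      ]
```

View pics/c1.png

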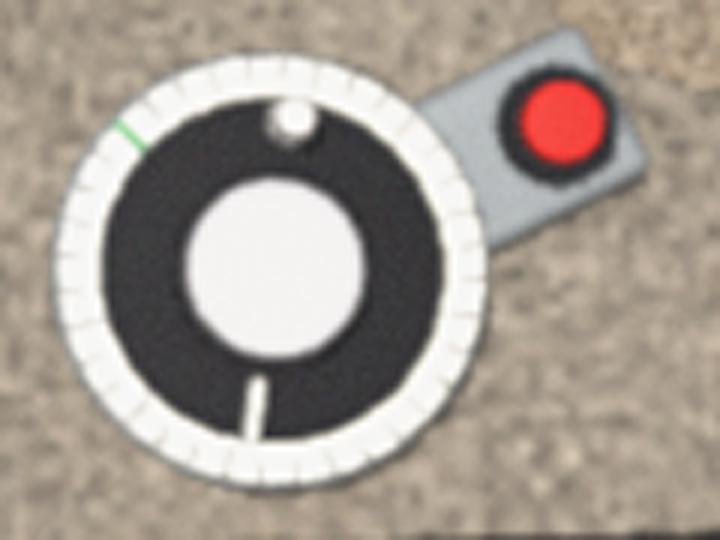

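View pics/c2.png

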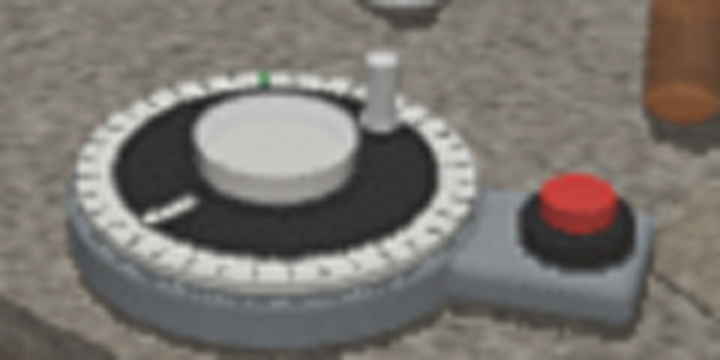

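Run:
```python
from h import *
p,d=optics.camera('top'); i=optics.camera_info('top')
f=192/np.tan(np.radians(i['vfov'])/2)
V,U=np.mgrid[0:384,0:512]
C=np.stack([(U-i['cx'])/f*d,(V-i['cy'])/f*d,d],-1)
X=(C-np.array(i['t']))@np.array(i['R'])
ok=d>0
x,y,z=X[...,0],X[...,1],X[...,2]
for xr in np.arange(.75,.1,-.05):
    print('%.2f'%xr,[int(1000*z[m].max()) if (m:=ok&(abs(x-xr)<.025)&(abs(y-yy)<.03)).any() else None for yy in np.arange(.5,-.5,-.06)])
print(np.round(np.arange(.5,-.5,-.06),2))
# collar
h=cv2.cvtColor(p,cv2.COLOR_RGB2HSV)
m=((h[...,1]<40)&(h[...,2]>190)).astype(np.uint8); m[:, :262]=0; m[:,345:]=0; m[:185]=0; m[270:]=0
cs,_=cv2.findContours(m,cv2.RETR_EXTERNAL,cv2.CHAIN_APPROX_NONE); c=max(cs,key=cv2.contourArea)
e=cv2.fitEllipse(c); print(e); ax=ray(i,*e[0],.028); print('axis',ax)
W=np.array([ray(i,*q[0],.028) for q in c]); print('r',np.linalg.norm(W[:,:2]-ax[:2],axis=1).mean())
k=((h[...,2]<110)).astype(np.uint8)
g=p[...,1].astype(int)-(p[...,0].astype(int)+p[...,2])//2
w=np.clip(g-20,0,None)*(abs(U-281)<12)*(abs(V-207)<12); 
gx=np.array([(w*U).sum()/w.sum(),(w*V).sum()/w.sum()]); G=ray(i,*gx,.028)
print('green',gx,G,np.degrees(np.arctan2(*(G-ax)[1::-1])),np.linalg.norm((G-ax)[:2]))
# mark: bright pixels in annulus r 40..63 opposite side
P=ray(i,0,0,.03)
Z=np.array([[ray(i,u,v,.030)[:2] for u in range(265,345)] for v in range(185,272)])
rr=np.linalg.norm(Z-ax[:2],axis=-1); br=p[185:272,265:345].astype(float).mean(-1)
w=np.clip(br-90,0,None)*((rr>.042)&(rr<.062)&(Z[...,0]<ax[0]))
M=(Z*w[...,None]).sum((0,1))/w.sum(); print('mark',M,np.degrees(np.arctan2(*(M-ax[:2])[::-1])),np.linalg.norm(M-ax[:2]))
r=(((h[...,0]<6)|(h[...,0]>174))&(h[...,1]>180)&(h[...,2]>120)&(V>185)).astype(np.uint8)
N,_,st,cc=cv2.connectedComponentsWithStats(r); print(st,cc); 
kz=np.median(z[r>0]); K=ray(i,*cc[1],kz); print('key',K,K-ax,np.hypot(*(K-ax)[:2]))
print('dish z', z[228,304])
```

```text
0.75 [None, None, None, None, None, None, None, None, None, None, None, 5, 5, 4, 5, 5, 5]
0.70 [None, None, None, None, None, None, 128, 5, 99, 97, 6, 674, 26, 6, 101, 20, 21]
0.65 [None, None, None, None, 292, 292, 292, 4, 6, 7, 5, 717, 17, 5, 99, 21, 24]
0.60 [None, 44, 158, 269, 292, 292, 292, 665, 762, 849, 850, 849, 4, 7, 6, 13, 7]
0.55 [None, 49, 68, 85, 86, 90, 85, 19, 21, 844, 845, 845, 36, 64, 45, 44, 7]
0.50 [None, 5, 45, 49, 51, 52, 51, 16, 20, 20, 21, 33, 51, 52, 36, 40, 5]
0.45 [None, 5, 14, 27, 30, 32, 32, 18, 16, 20, 21, 30, 50, 50, 34, 5, 5]
0.40 [None, 5, 6, 5, 25, 24, 18, 17, 6, 6, 5, 7, 34, 34, 30, 5, 6]
0.35 [None, None, None, None, None, None, None, None, None, None, None, None, None, None, None, None, None]
0.30 [-885, -887, -888, -881, -885, -887, -888, -888, -887, -884, -886, -884, -887, -887, -884, -889, -889]
0.25 [-885, -886, -882, -888, -886, -882, -885, -887, -886, -883, -886, -886, -885, -887, -877, -884, -885]
0.20 [-888, -885, -885, -885, -886, -888, -885, -884, -885, -888, -889, -883, -888, -885, -882, -887, -885]
0.15 [-885, -886, -886, -888, -886, -794, 4, 6, 5, 5, 7, 5, -883, -883, -884, -885, -887]
[ 0.5   0.44  0.38  0.32  0.26  0.2   0.14  0.08  0.02 -0.04 -0.1  -0.16
 -0.22 -0.28 -0.34 -0.4  -0.46]
((305.1339111328125, 226.22665405273438), (68.9649429321289, 77.49266052246094), 50.41411209106445)
axis [ 0.48809318 -0.26703893  0.028     ]
r 0.08203579187842178
green [280.3201581  205.14624506] [ 0.53750175 -0.21233807  0.028     ] 47.91006202473846 0.07371153835603532
mark [ 0.43810295 -0.26032521] 172.35091190170456 0.050439038303539144
[[     0      0    512    384 196467]
 [   346    197     14     13    141]] [[255.4304387  191.49181287]
 [352.42553191 202.90780142]]
key [ 0.53723613 -0.37376931  0.04062784] [ 0.04914296 -0.10673038  0.01262784] 0.1175006545941213
dish z 0.04635077696209927
```

```bash
python3 -m inch '[[[0,-4.8,3.5,0,0],[0,-9.6,7,0,0],[0,-14.4,10.5,0,0],[0,-19.2,14,0,0],[0,-24,17.5,0,0]]]'
python3 - <<'E'
from h import *
p,d=optics.camera('top'); i=optics.camera_info('top')
g=p.astype(float).mean(-1); V,U=np.mgrid[0:384,0:512]
m=((g<100)&(U>270)&(U<340)&(V>190)&(V<265)).astype(np.uint8)
m=cv2.morphologyEx(m,cv2.MORPH_OPEN,np.ones((3,3),np.uint8))
cs,_=cv2.findContours(m,cv2.RETR_EXTERNAL,cv2.CHAIN_APPROX_NONE);c=cv2.convexHull(max(cs,key=cv2.contourArea))
e=cv2.fitEllipse(c);print(e,ray(i,*e[0],.03)); print(get_obs()['eef_pos'],get_obs()['joint_pos'])
E
```

```text
clock: 0.78
eef_pos: [0.2434, 0.1952, 0.2249]
tool_rot: [0.804, 0.595, -0.0, 0.001]
ft_force: [1.1, 0.3, -0.7]
grip_width: 0.0002
((303.90631103515625, 227.4965362548828), (55.61762237548828, 56.14487838745117), 120.62725067138672) [ 0.48527126 -0.26400408  0.03      ]
[0.24439428 0.1888035  0.22467507] [ 0.66389069 -0.1415752  -0.40317589  1.31338878 -0.00610828  0.96901311]
```

```bash
python3 -m inch '[[[0,-3.5,4.5,0,0],[0,-7,9,0,0],[0,-10.5,13.5,0,0],[0,-14,18,0,0],[0,-17.5,22.5,0,0]]]'
python3 - <<'E'
from h import *
o=get_obs();p,d=optics.camera('wrist'); crop(p,0,512,0,384,1.5,'pics/w1.png'); i=optics.camera_info('wrist'); print(i,o['eef_pos'],o['tool_rot'])
print([proj(i,np.array(X)) for X in ([.4853,-.264,.03],[.5411,-.2684,.06])])
E
```

```text
clock: 1.45
eef_pos: [0.4072, -0.0475, 0.2265]
tool_rot: [0.807, 0.591, -0.002, 0.003]
ft_force: [0.2, 0.9, 0.5]
grip_width: -0.0001
{'vfov': 58.32823198018065, 'cx': 256.3872108546271, 'cy': 188.64173823941678, 'R': array([[ 0.30615631,  0.95193523, -0.00936134],
       [ 0.91815239, -0.29266457,  0.26710229],
       [ 0.25152435, -0.09037019, -0.96362271]]), 't': array([-0.07350062, -0.4284641 ,  0.27017799])} [ 0.40715211 -0.04750182  0.22645435] [ 0.80656982  0.59112822 -0.00176345  0.00307359]
[(np.float64(99.54048570383648), np.float64(279.6246121051887)), (np.float64(105.09266159306512), np.float64(339.0362220759754))]
```

View pics/w1.png

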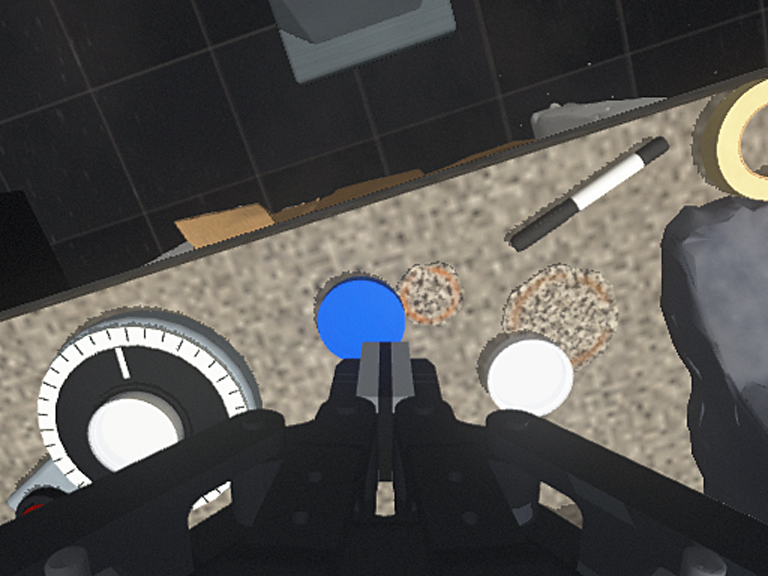

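```bash
python3 -m inch '[[[0,-3.3,4.5,0,0],[0,-6.6,9,0,0],[0,-9.9,13.5,2,0],[0,-13.4,18.2,5,0],[0,-13.4,18.2,5,0]]]'
python3 - <<'E'
from h import *
o=get_obs();p,d=optics.camera('wrist'); crop(p,0,512,0,384,1.5,'pics/w2.png'); i=optics.camera_info('wrist'); print(o['eef_pos'],o['tool_rot'],o['ft_force'])
np.savez('w2.npz',p=p,d=d,R=i['R'],t=i['t'])
print([proj(i,np.array(X)) for X in ([.4853,-.264,.03],[.5411,-.2684,.06])])
E
```

```text
clock: 2.12
eef_pos: [0.5429, -0.2382, 0.1733]
tool_rot: [0.809, 0.588, -0.004, 0.003]
ft_force: [0.1, 1.1, 0.2]
grip_width: -0.0001
[ 0.54289286 -0.23820719  0.17333726] [ 0.80908627  0.58766934 -0.00415226  0.00262838] [0.12810467 1.07460113 0.17140271]
[(np.float64(206.57940390152754), np.float64(119.69582792073834)), (np.float64(219.88681016800857), np.float64(191.8176329375834))]
```

View pics/w2.png

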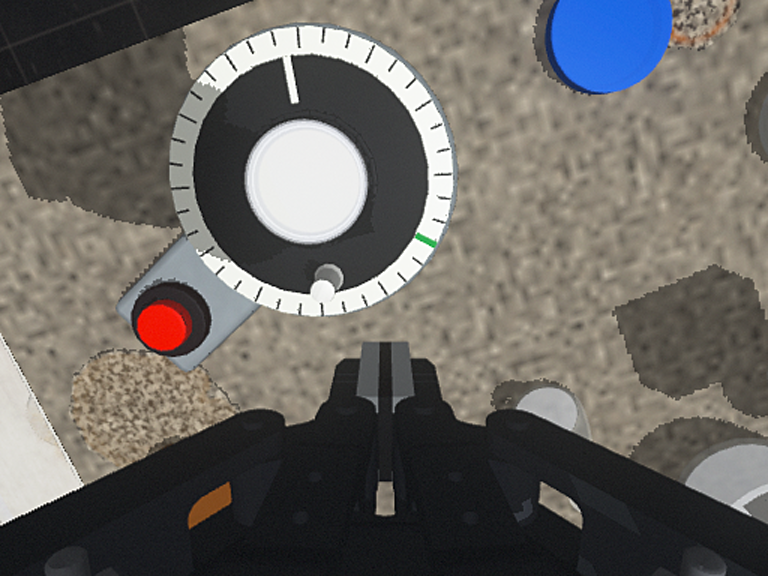

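```bash
cat >> h.py <<'E'
def measure(p,i,ax0=(.4853,-.264)):
    """axis from collar/black platter edge; angles of green & mark; all on planes"""
    V,U=np.mgrid[0:384,0:512]; f=192/np.tan(np.radians(i['vfov'])/2); R=np.array(i['R']); c=-R.T@np.array(i['t'])
    D=np.stack([(U-i['cx'])/f,(V-i['cy'])/f,np.ones(U.shape)],-1)@R
    def plane(z): return (c+D*((z-c[2])/D[...,2])[...,None])[...,:2]
    P=plane(.03); g=p.astype(float).mean(-1); ax=np.array(ax0)
    r=np.linalg.norm(P-ax,axis=-1)
    m=((g<95)&(r<.075)&(p.max(-1).astype(int)-p.min(-1)<40)).astype(np.uint8); m=cv2.morphologyEx(m,cv2.MORPH_OPEN,np.ones((3,3),np.uint8))
    cs,_=cv2.findContours(m,cv2.RETR_EXTERNAL,cv2.CHAIN_APPROX_NONE); k=max(cs,key=cv2.contourArea)[:,0]
    q=P[k[:,1],k[:,0]]
    for _ in range(6):   # circle fit with rejection
        A=np.c_[2*q,np.ones(len(q))]; s=np.linalg.lstsq(A,(q**2).sum(1),rcond=None)[0]; a=s[:2]; rad=np.sqrt(s[2]+a@a)
        e=abs(np.linalg.norm(q-a,axis=1)-rad); q=q[e<max(.0008,np.percentile(e,90))]
    Pg=plane(.028); rg=np.linalg.norm(Pg-a,axis=-1)
    gr=p[...,1].astype(int)-np.maximum(p[...,0],p[...,2]).astype(int)
    w=np.clip(gr-15,0,None)*((rg>.066)&(rg<.082)); G=(Pg*w[...,None]).sum((0,1))/max(w.sum(),1)
    r=np.linalg.norm(P-a,axis=-1)
    mk=((g>130)&(r>.045)&(r<.0625)).astype(np.uint8)
    N,L,st,cc=cv2.connectedComponentsWithStats(mk); out=[]
    for j in range(1,N):
        if st[j,4]>8:
            M=P[L==j].mean(0)-a; out.append((round(float(np.degrees(np.arctan2(M[1],M[0]))),1),round(float(np.hypot(*M)),4),int(st[j,4]),tuple(cc[j].round())))
    print('axis',a.round(4),'rad',rad.round(4),'n',len(q),'green deg %.1f r %.4f n%d'%(np.degrees(np.arctan2(*(G-a)[::-1])),np.hypot(*(G-a)),(w>0).sum()))
    print('bright blobs (deg,r,n,px):',out)
    return a
E
python3 - <<'E'
from h import *
z=np.load('w2.npz'); i=optics.camera_info('wrist'); p,d=z['p'],z['d']
a=measure(p,i)
P=ray(i,322/1.5,290/1.5,.06); print('post',P,P[:2]-a,np.degrees(np.arctan2(*(P[:2]-a)[::-1])))
K=ray(i,163/1.5,327/1.5,.041); print('key',K,np.linalg.norm(K[:2]-a))
# finger tip geometry in tool frame
f=192/np.tan(np.radians(i['vfov'])/2)
V,U=np.mgrid[0:384,0:512]
X=(np.stack([(U-i['cx'])/f*d,(V-i['cy'])/f*d,d],-1)-z['t'])@z['R']
o=get_obs(); from scipy.spatial.transform import Rotation as Ro
T=(X-o['eef_pos'])@Ro.from_quat(o['tool_rot']).as_matrix()
for v in range(226,275,4):
    s=[(u,*(1000*T[v,u]).round()) for u in range(216,300) if 0<d[v,u]<.25 ]
    if s: print(v,s[0],s[len(s)//2],s[-1])
E
```

```text
axis [ 0.486  -0.2643] rad 0.0653 n 421 green deg 44.9 r 0.0736 n77
bright blobs (deg,r,n,px): [(171.0, 0.0538, 129, (np.float64(193.0), np.float64(53.0))), (-4.5, 0.0537, 64, (np.float64(223.0), np.float64(181.0))), (-13.7, 0.0601, 74, (np.float64(214.0), np.float64(190.0)))]
post [ 0.54100898 -0.2727868   0.06      ] [ 0.05501912 -0.00844611] -8.727470277874035
key [ 0.53811486 -0.37282027  0.041     ] 0.1203529538930976
230 (241, np.float64(-7.0), np.float64(-11.0), np.float64(-13.0)) (257, np.float64(0.0), np.float64(-11.0), np.float64(-13.0)) (272, np.float64(6.0), np.float64(-11.0), np.float64(-13.0))
234 (241, np.float64(-7.0), np.float64(-11.0), np.float64(-16.0)) (257, np.float64(0.0), np.float64(-11.0), np.float64(-17.0)) (272, np.float64(6.0), np.float64(-11.0), np.float64(-17.0))
238 (240, np.float64(-7.0), np.float64(-11.0), np.float64(-22.0)) (256, np.float64(-0.0), np.float64(-11.0), np.float64(-21.0)) (273, np.float64(6.0), np.float64(-11.0), np.float64(-22.0))
242 (225, np.float64(-13.0), np.float64(-7.0), np.float64(-16.0)) (258, np.float64(0.0), np.float64(-11.0), 
[... 893 characters left out ...]
(-34.0)) (257, np.float64(-0.0), np.float64(-11.0), np.float64(-41.0)) (293, np.float64(13.0), np.float64(-7.0), np.float64(-35.0))
266 (219, np.float64(-12.0), np.float64(-12.0), np.float64(-47.0)) (256, np.float64(-0.0), np.float64(-10.0), np.float64(-43.0)) (294, np.float64(12.0), np.float64(-12.0), np.float64(-47.0))
270 (216, np.float64(-13.0), np.float64(-12.0), np.float64(-49.0)) (258, np.float64(0.0), np.float64(-9.0), np.float64(-43.0)) (299, np.float64(13.0), np.float64(-12.0), np.float64(-48.0))
274 (216, np.float64(-13.0), np.float64(-12.0), np.float64(-52.0)) (258, np.float64(0.0), np.float64(-8.0), np.float64(-44.0)) (299, np.float64(13.0), np.float64(-12.0), np.float64(-51.0))
```

Run:
```python
from h import *
from scipy.spatial.transform import Rotation as Ro
o=get_obs(); i=optics.camera_info('wrist'); p,d=optics.camera('wrist');Rt=Ro.from_quat(o['tool_rot']).as_matrix()
print(o['eef_pos'],o['tool_rot'],o['clock'])
c=-i['R'].T@i['t']; print('cam in tool',(c-o['eef_pos'])@Rt, 'axis',i['R'][2]@Rt)
for X in ([0,-11,14],[0,-11,0],[0,-11,-11]): print(X,proj(i,o['eef_pos']+Rt@(np.array(X)/1000)))
print(d[222:240:2,257], d[182,215])
measure(p,i)
```

```text
[ 0.54274241 -0.2370893   0.17530074] [ 0.80872069  0.58817309 -0.00350441  0.00331241] 2.175
cam in tool [-0.00034775 -0.06564946 -0.14834515] axis [8.21073474e-04 2.59701782e-01 9.65688516e-01]
[0, -11, 14] (np.float64(256.8111087433847), np.float64(209.99890581384753))
[0, -11, 0] (np.float64(256.87421789882205), np.float64(219.77764584817163))
[0, -11, -11] (np.float64(256.93195694959724), np.float64(228.72429017333727))
[0.3448682  0.3491302  0.348278   0.14725235 0.14431414 0.14232074
 0.14126243 0.13818021 0.13690461] 0.2849344
axis [ 0.4858 -0.265 ] rad 0.0649 n 419 green deg 44.8 r 0.0732 n74
bright blobs (deg,r,n,px): [(171.0, 0.0538, 127, (np.float64(193.0), np.float64(53.0))), (-4.0, 0.0537, 61, (np.float64(223.0), np.float64(181.0))), (-13.8, 0.06, 81, (np.float64(213.0), np.float64(189.0)))]
```

Run:
```python
from h import *
o=get_obs(); i=optics.camera_info('scene'); p,d=optics.camera('scene')
e=o['eef_pos']
for dz in (-14,0,11): print(dz,proj(i,e+[0,0,dz/1000]))
crop(p,200,360,120,270,5,'pics/s1.png')
```

```text
-14 (np.float64(263.3527325418487), np.float64(170.314822758842))
0 (np.float64(263.4274071291754), np.float64(164.93231712734092))
11 (np.float64(263.4866345928612), np.float64(160.663232178349))
```

View pics/s1.png

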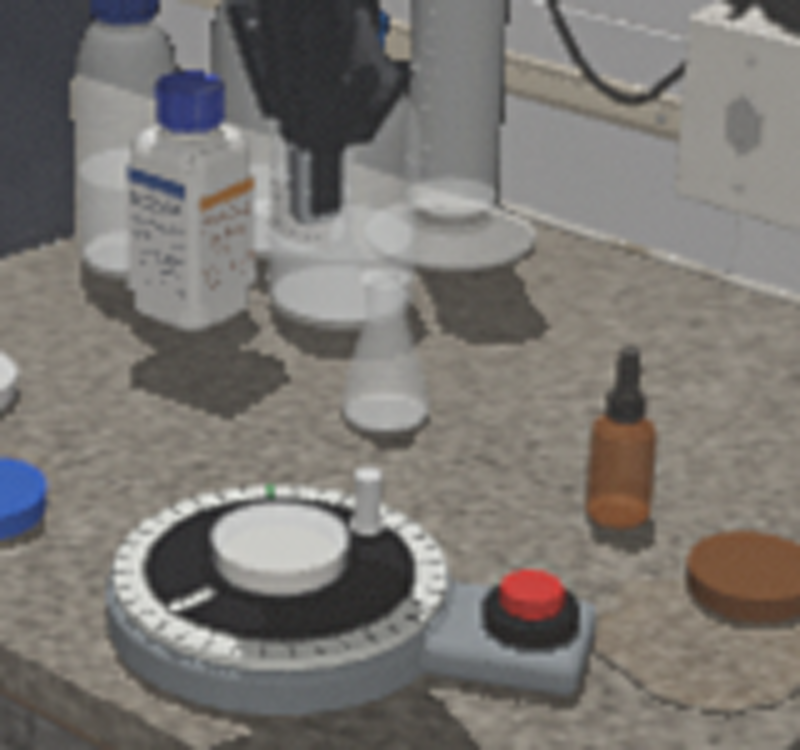

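```bash
python3 -m inch '[[[0,-0.3,0.4,3,-3],[0,-0.3,0.4,6,-6],[0,-0.3,0.4,9,-9],[0,-0.3,0.4,10.5,-9],[0,-0.3,0.4,10.5,-9]]]'
python3 - <<'E'
from h import *
o=get_obs(); i=optics.camera_info('scene'); p,d=optics.camera('scene')
e=o['eef_pos'];print(e,o['ft_force'])
for dz in (-14,0,11): print(dz,proj(i,e+[0,0,dz/1000]))
crop(p,220,320,170,260,8,'pics/s2.png')
V,U=np.mgrid[0:384,0:512]; f=192/np.tan(np.radians(i['vfov'])/2)
X=(np.stack([(U-i['cx'])/f*d,(V-i['cy'])/f*d,d],-1)-i['t'])@i['R']
m=(np.hypot(X[...,0]-e[0],X[...,1]-e[1])<.025)&(d>0)&(X[...,2]>.062)
print('tip z',np.sort(X[m][:,2])[:12].round(4))
p,d=optics.camera('wrist'); crop(p,100,400,50,275,2.6,'pics/w3.png')
E
```

```text
clock: 2.9
eef_pos: [0.5459, -0.24, 0.0744]
tool_rot: [0.759, 0.651, -0.003, 0.005]
ft_force: [-0.6, -0.4, 0.4]
grip_width: -0.0001
[ 0.54591259 -0.24000805  0.07439453] [-0.62814306 -0.39021088  0.3624783 ]
-14 (np.float64(264.7918727537379), np.float64(208.24428244667126))
0 (np.float64(264.8710761585243), np.float64(203.25431536117307))
11 (np.float64(264.93387366449906), np.float64(199.297951506484))
tip z [0.077  0.0778 0.078  0.0789 0.0797 0.0801 0.0808 0.0812 0.0814 0.0815
 0.0826 0.0827]
```

View pics/s2.png

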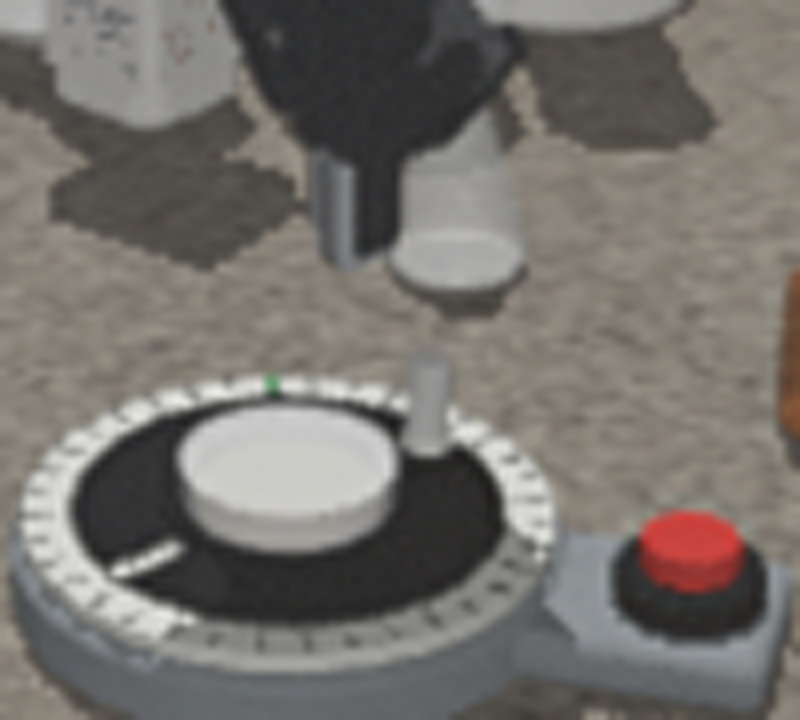

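View pics/w3.png

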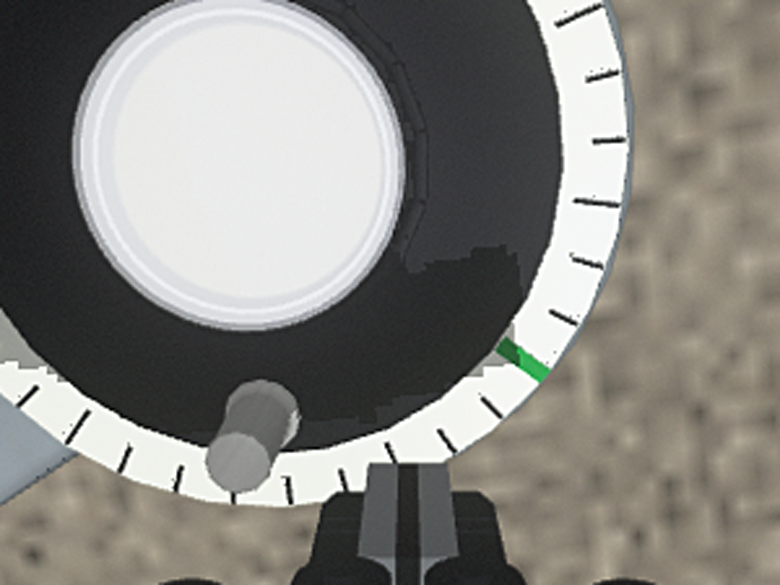

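```bash
python3 -m inch '[[[0,0,0,0.6,0],[0,0,0,1.2,0],[0,0,0,1.8,0],[0,0,0,2.2,0],[0,0,0,2.2,0]]]'
python3 - <<'E'
from h import *
for n in('scene','wrist'):
    o=get_obs(); i=optics.camera_info(n); p,d=optics.camera(n); e=o['eef_pos']
    V,U=np.mgrid[0:384,0:512]; f=192/np.tan(np.radians(i['vfov'])/2)
    X=(np.stack([(U-i['cx'])/f*d,(V-i['cy'])/f*d,d],-1)-i['t'])@i['R']
    m=(np.hypot(X[...,0]-e[0],X[...,1]-e[1])<.02)&(d>0)&(X[...,2]>.038)
    print(n,e,'tip z',np.sort(X[m][:,2])[:12].round(4))
    crop(p,*((220,320,170,260,8) if n=='scene' else (100,400,50,275,2.6)),f'pics/{n}4.png')
E
```

```text
clock: 3.62
eef_pos: [0.5469, -0.2411, 0.053]
tool_rot: [0.759, 0.651, -0.002, 0.006]
ft_force: [-1.3, -1.2, -0.1]
grip_width: -0.0001
scene [ 0.54694233 -0.24107764  0.05304155] tip z [0.0558 0.0564 0.0577 0.0588 0.0591 0.0595 0.0609 0.0621 0.0626 0.0626
 0.0631 0.0634]
wrist [ 0.54716928 -0.24117156  0.05338127] tip z [0.0622 0.0624 0.0626 0.0628 0.0631 0.0631 0.0631 0.0632 0.0632 0.0633
 0.0634 0.0636]
```

View pics/scene4.png

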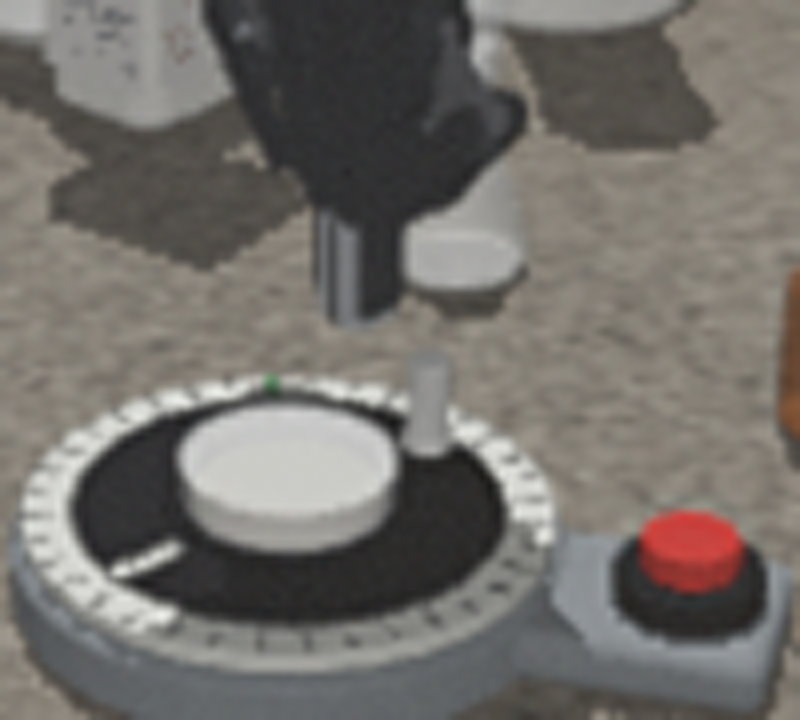

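```bash
cat > plan.py <<'E'
from h import *
import sys
from scipy.spatial.transform import Rotation as Ro
# args: dtheta per row in deg x5 (cumulative list), radius, z target, yaw offset
def plan(ths,r=.057,z=.039,off=76,a=np.array([.4858,-.2647])):
    o=get_obs(); e=o['eef_pos']; M=Ro.from_quat(o['tool_rot']).as_matrix(); yaw=np.degrees(np.arctan2(M[1,0],M[0,0]))
    print('now th %.1f r %.4f z %.4f yaw %.1f'%(np.degrees(np.arctan2(*(e[:2]-a)[::-1])),np.hypot(*(e[:2]-a)),e[2],yaw),'F',o['ft_force'].round(1))
    for t in ths:
        T=np.array([*(a+r*np.array([np.cos(np.radians(t)),np.sin(np.radians(t))])),z])
        s=M.T@(T-e)*100; print([0,*s.round(2).tolist(),round((yaw-(t+off)+180)%360-180,1)])
E
python3 -c "
from plan import *
plan([21,21,21,16,12])"
```

```text
now th 20.8 r 0.0659 z 0.0536 yaw 81.2 F [-1.  -0.7  0.1]
[0, -0.41, -0.79, 1.46, np.float64(-15.8)]
[0, -0.41, -0.79, 1.46, np.float64(-15.8)]
[0, -0.41, -0.79, 1.46, np.float64(-15.8)]
[0, -0.85, -0.56, 1.47, np.float64(-10.8)]
[0, -1.22, -0.41, 1.48, np.float64(-6.8)]
```

```bash
python3 -m inch '[[[0,-0.4,-0.8,0.7,-4],[0,-0.4,-0.8,1.5,-7],[0,-0.4,-0.8,1.5,-7],[0,-0.9,-0.6,1.5,-7],[0,-1.2,-0.4,1.5,-7]]]'; python3 -c "
from plan import *
p,d=optics.camera('wrist'); crop(p,100,400,50,275,2.6,'pics/w5.png'); measure(p,optics.camera_info('wrist'))
plan([7,3,-1,-5,-10])"
```

```text
clock: 4.35
eef_pos: [0.5423, -0.2533, 0.0394]
tool_rot: [0.718, 0.696, -0.002, 0.007]
ft_force: [-0.3, -0.4, 0.4]
grip_width: -0.0002
axis [ 0.4864 -0.2655] rad 0.0649 n 547 green deg 45.1 r 0.0732 n228
bright blobs (deg,r,n,px): [(170.9, 0.0469, 98, (np.float64(238.0), np.float64(4.0)))]
now th 11.0 r 0.0578 z 0.0393 yaw 88.1 F [ 0.5 -0.7  0.3]
[0, -0.41, -0.0, 0.04, np.float64(5.1)]
[0, -0.8, 0.05, 0.04, np.float64(9.1)]
[0, -1.2, 0.07, 0.05, np.float64(13.1)]
[0, -1.6, 0.06, 0.05, np.float64(17.1)]
[0, -2.09, 0.01, 0.06, np.float64(22.1)]
```

View pics/w5.png

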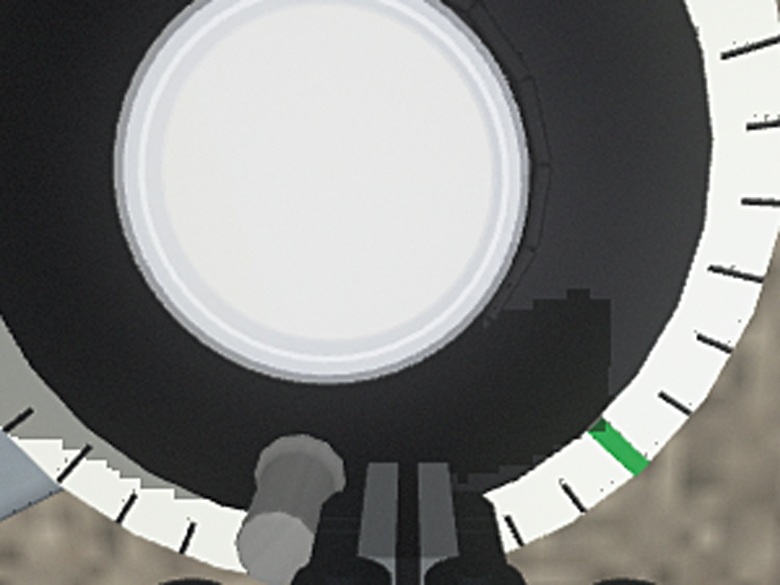

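The post top is at about (275,545) in the crop. The shut fingers at (405,510) are just behind it and clear of the dish, so I start pushing clockwise.

```bash
python3 -m inch '[[[0,-0.4,0,0,5],[0,-0.8,0.05,0,9],[0,-1.2,0.05,0,13],[0,-1.6,0.05,0,17],[0,-2.1,0,0,22]]]'; python3 -c "
from plan import *
p,d=optics.camera('wrist'); crop(p,100,400,50,275,2.6,'pics/w6.png'); measure(p,optics.camera_info('wrist'))
plan([-14,-18,-22,-26,-31])"
```

```text
clock: 5.03
eef_pos: [0.5425, -0.2745, 0.0397]
tool_rot: [0.839, 0.545, -0.0, 0.007]
ft_force: [1.2, 0.9, -0.0]
grip_width: 0.0001
axis [ 0.4861 -0.266 ] rad 0.0648 n 539 green deg 45.2 r 0.0729 n248
bright blobs (deg,r,n,px): [(150.0, 0.0471, 110, (np.float64(233.0), np.float64(5.0)))]
now th -10.6 r 0.0574 z 0.0398 yaw 65.8 F [ 0.3  0.7 -1. ]
[0, -0.34, 0.03, 0.08, np.float64(3.8)]
[0, -0.74, 0.08, 0.09, np.float64(7.8)]
[0, -1.14, 0.11, 0.09, np.float64(11.8)]
[0, -1.53, 0.11, 0.09, np.float64(15.8)]
[0, -2.03, 0.08, 0.1, np.float64(20.8)]
```

View pics/w6.png

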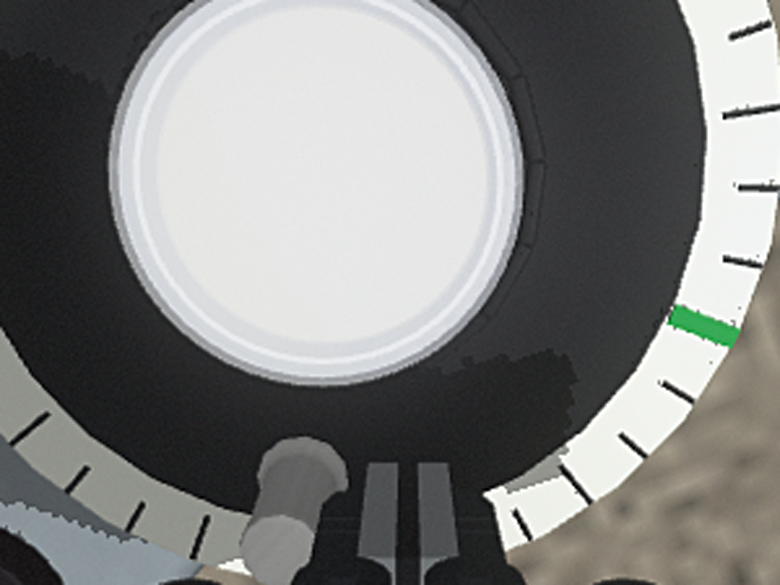

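Contact is good: the mark is now at 150° and the dish is centred. I continue at 5°–6° per row.

```bash
python3 -m inch '[[[0,-0.4,0.05,0,4],[0,-0.9,0.1,0.05,9],[0,-1.4,0.1,0.1,14],[0,-1.9,0.1,0.1,19],[0,-2.4,0.05,0.1,24]]]'; python3 -c "
from plan import *
p,d=optics.camera('wrist'); measure(p,optics.camera_info('wrist'))
plan([-39,-44,-49,-54,-60],a=np.array([.486,-.2655]))"
```

```text
clock: 5.7
eef_pos: [0.5334, -0.2972, 0.0394]
tool_rot: [0.934, 0.356, 0.002, 0.007]
ft_force: [0.9, 1.2, 0.5]
grip_width: -0.0002
axis [ 0.4856 -0.2659] rad 0.0649 n 551 green deg 45.0 r 0.0731 n289
bright blobs (deg,r,n,px): [(125.2, 0.0468, 96, (np.float64(235.0), np.float64(4.0)))]
now th -34.5 r 0.0570 z 0.0394 yaw 41.6 F [0.1 0.7 0.6]
[0, -0.43, 0.09, 0.04, np.float64(4.6)]
[0, -0.93, 0.15, 0.04, np.float64(9.6)]
[0, -1.43, 0.16, 0.04, np.float64(14.6)]
[0, -1.92, 0.14, 0.04, np.float64(19.6)]
[0, -2.51, 0.05, 0.04, np.float64(25.6)]
```

```bash
python3 -m inch '[[[0,-0.4,0.1,0,5],[0,-0.9,0.15,0,10],[0,-1.4,0.15,0,15],[0,-1.9,0.15,0,20],[0,-2.5,0.05,0,26]]]'; python3 -c "
from plan import *
p,d=optics.camera('wrist'); measure(p,optics.camera_info('wrist'))
plan([-65,-70,-75,-80,-86],a=np.array([.486,-.2655]))"
```

```text
clock: 6.38
eef_pos: [0.5152, -0.3147, 0.0396]
tool_rot: [0.991, 0.135, 0.004, 0.007]
ft_force: [0.5, 0.7, -0.9]
grip_width: -0.0001
axis [ 0.4852 -0.2657] rad 0.0648 n 554 green deg 44.9 r 0.0733 n338
bright blobs (deg,r,n,px): [(99.8, 0.0467, 90, (np.float64(231.0), np.float64(4.0))), (-78.1, 0.0492, 56, (np.float64(220.0), np.float64(222.0)))]
now th -60.3 r 0.0571 z 0.0395 yaw 15.4 F [ 0.3 -0.3  0.2]
[0, -0.46, 0.09, 0.05, np.float64(4.4)]
[0, -0.96, 0.15, 0.05, np.float64(9.4)]
[0, -1.45, 0.17, 0.05, np.float64(14.4)]
[0, -1.95, 0.14, 0.04, np.float64(19.4)]
[0, -2.54, 0.05, 0.04, np.float64(25.4)]
```

```bash
python3 -m inch '[[[0,-0.45,0.1,0,5],[0,-0.95,0.15,0,10],[0,-1.45,0.15,0,15],[0,-1.95,0.15,0,20],[0,-2.5,0.05,0,25]]]'; python3 -c "
from plan import *
p,d=optics.camera('wrist'); measure(p,optics.camera_info('wrist'));crop(p,100,400,50,275,2.6,'pics/w7.png')
plan([-90,-95,-100,-104,-108],a=np.array([.4857,-.2656]))"
```

```text
clock: 7.05
eef_pos: [0.4911, -0.3224, 0.0397]
tool_rot: [0.996, -0.084, 0.005, 0.006]
ft_force: [0.3, 0.5, -0.7]
grip_width: -0.0003
axis [ 0.4849 -0.2662] rad 0.0649 n 606 green deg 151.2 r 0.5532 n0
bright blobs (deg,r,n,px): [(74.5, 0.0472, 116, (np.float64(232.0), np.float64(5.0))), (-105.5, 0.0507, 306, (np.float64(216.0), np.float64(226.0)))]
now th -85.5 r 0.0570 z 0.0397 yaw -9.7 F [-0.1 -0.1  1. ]
[0, -0.44, 0.09, 0.06, np.float64(4.3)]
[0, -0.93, 0.16, 0.06, np.float64(9.3)]
[0, -1.43, 0.18, 0.05, np.float64(14.3)]
[0, -1.82, 0.16, 0.05, np.float64(18.3)]
[0, -2.22, 0.12, 0.04, np.float64(22.3)]
```

View pics/w7.png

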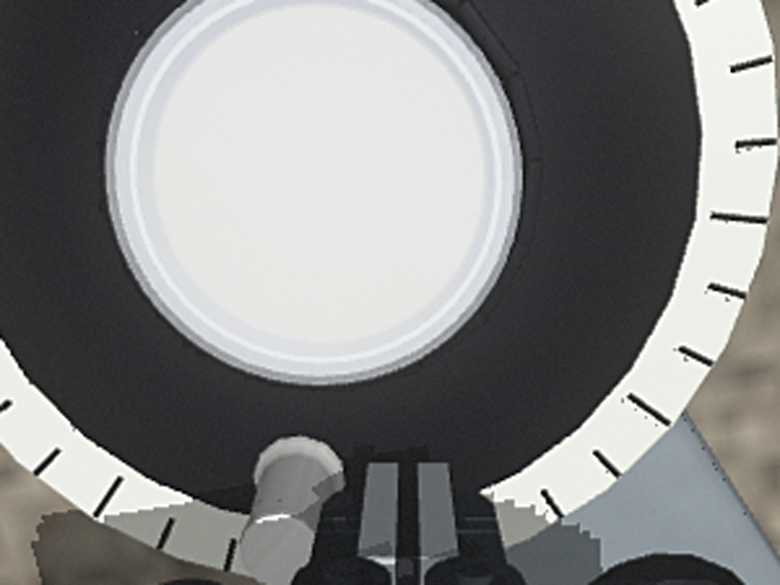

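```bash
python3 -m inch '[[[0,-0.45,0.1,0.05,5],[0,-0.95,0.15,0.05,10],[0,-1.4,0.18,0.05,14],[0,-1.8,0.16,0.05,18],[0,-2.2,0.12,0.05,22]]]'; python3 -c "
from plan import *
p,d=optics.camera('wrist'); measure(p,optics.camera_info('wrist'))
p,d=optics.camera('top'); measure(p,optics.camera_info('top'))
plan([-109,-110,-111,-112,-113],a=np.array([.4857,-.2656]))"
```

```text
clock: 7.72
eef_pos: [0.4692, -0.3203, 0.0396]
tool_rot: [0.962, -0.273, 0.007, 0.006]
ft_force: [0.7, -0.7, 0.3]
grip_width: 0.0001
axis [ 0.4848 -0.2657] rad 0.0648 n 590 green deg 151.3 r 0.5529 n0
bright blobs (deg,r,n,px): [(52.5, 0.0471, 112, (np.float64(232.0), np.float64(5.0))), (-127.8, 0.0511, 342, (np.float64(215.0), np.float64(226.0)))]
axis [ 0.4856 -0.2637] rad 0.0624 n 91 green deg 44.8 r 0.0733 n13
bright blobs (deg,r,n,px): [(51.7, 0.0535, 26, (np.float64(285.0), np.float64(213.0))), (-90.3, 0.0531, 41, (np.float64(327.0), np.float64(227.0))), (-120.4, 0.0593, 22, (np.float64(327.0), np.float64(240.0))), (-137.0, 0.0503, 10, (np.float64(320.0), np.float64(243.0)))]
now th -107.4 r 0.0571 z 0.0394 yaw -31.5 F [ 0.4  0.  -0.4]
[0, -0.15, 0.03, 0.04, np.float64(1.5)]
[0, -0.25, 0.05, 0.03, np.float64(2.5)]
[0, -0.35, 0.07, 0.03, np.float64(3.5)]
[0, -0.45, 0.08, 0.03, np.float64(4.5)]
[0, -0.54, 0.1, 0.03, np.float64(5.5)]
```

```bash
python3 -m inch '[[[0,-0.15,0.03,0,1.5],[0,-0.3,0.06,0,3],[0,-0.45,0.08,0,4.5],[0,-0.6,0.1,0,6],[0,-0.6,0.1,0,6]]]'; python3 -c "
from plan import *
p,d=optics.camera('wrist'); measure(p,optics.camera_info('wrist'))
p,d=optics.camera('top'); measure(p,optics.camera_info('top'));crop(p,259,379,183,273,6,'pics/t8.png')
plan([-109,-110,-111,-112,-113],a=np.array([.4857,-.2656]))"
```

```text
clock: 8.45
eef_pos: [0.4628, -0.3177, 0.0393]
tool_rot: [0.947, -0.322, 0.007, 0.005]
ft_force: [-0.3, -0.3, 0.5]
grip_width: 0.0001
axis [ 0.4853 -0.2659] rad 0.0648 n 590 green deg 151.3 r 0.5534 n0
bright blobs (deg,r,n,px): [(45.6, 0.0471, 113, (np.float64(236.0), np.float64(5.0))), (-134.9, 0.0513, 353, (np.float64(215.0), np.float64(226.0)))]
axis [ 0.4864 -0.2613] rad 0.0602 n 137 green deg 43.9 r 0.0719 n12
bright blobs (deg,r,n,px): [(44.1, 0.0546, 31, (np.float64(285.0), np.float64(210.0))), (-98.5, 0.0536, 47, (np.float64(326.0), np.float64(230.0))), (-144.3, 0.0556, 9, (np.float64(318.0), np.float64(247.0)))]
now th -113.8 r 0.0569 z 0.0392 yaw -37.5 F [ 0.4 -0.6  0.1]
[0, 0.46, -0.12, 0.03, np.float64(-4.5)]
[0, 0.36, -0.09, 0.03, np.float64(-3.5)]
[0, 0.27, -0.06, 0.02, np.float64(-2.5)]
[0, 0.17, -0.04, 0.02, np.float64(-1.5)]
[0, 0.08, -0.01, 0.02, np.float64(-0.5)]
```

View pics/t8.png

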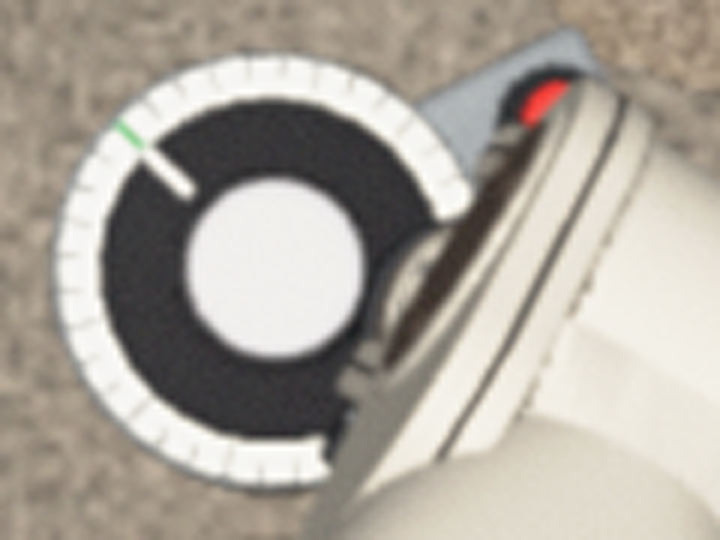

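```bash
python3 -m inch '[[[0,0.5,0,0,0],[0,1.5,0,0,0],[0,1.5,0,-4,0],[0,1.5,0,-9,0],[0,1.5,0,-13,0]]]'; python3 -c "
from plan import *
p,d=optics.camera('wrist'); i=optics.camera_info('wrist'); measure(p,i);crop(p,0,512,0,384,1.5,'pics/w9.png')
p,d=optics.camera('wrist'); i=optics.camera_info('wrist'); measure(p,i)
plan([])"
```

```text
clock: 9.18
eef_pos: [0.4742, -0.3255, 0.1714]
tool_rot: [0.947, -0.322, 0.007, 0.005]
ft_force: [0.0, -0.2, 0.5]
grip_width: -0.0
axis [ 0.489  -0.2674] rad 0.0661 n 435 green deg 45.1 r 0.0746 n107
bright blobs (deg,r,n,px): [(45.7, 0.0537, 133, (np.float64(226.0), np.float64(39.0))), (-135.5, 0.0556, 192, (np.float64(213.0), np.float64(173.0)))]
axis [ 0.4862 -0.2652] rad 0.0643 n 428 green deg 45.0 r 0.0726 n100
bright blobs (deg,r,n,px): [(45.5, 0.0537, 134, (np.float64(221.0), np.float64(39.0))), (-135.7, 0.0551, 221, (np.float64(208.0), np.float64(173.0)))]
now th -98.2 r 0.0632 z 0.1752 yaw -37.5 F [ 0.4 -0.8  0.2]
```

View pics/w9.png

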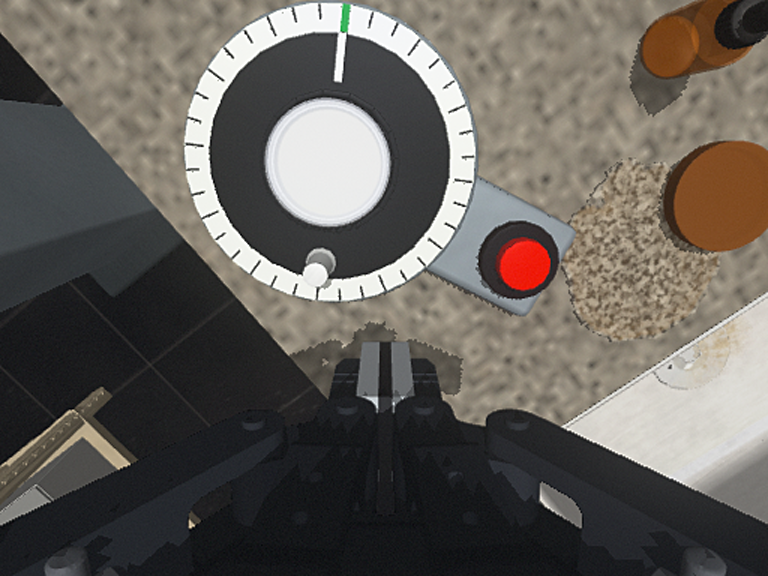

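Run:
```python
from h import *
p,d=optics.camera('wrist'); i=optics.camera_info('wrist')
pf=p.astype(float); G=pf[...,1]-np.maximum(pf[...,0],pf[...,2]); g=pf.mean(-1)
def pos(v,w,u0,u1):
    w=w[v,u0:u1]; return (w*np.arange(u0,u1)).sum()/w.sum()
pts={'green':[], 'mark':[]}
for v in range(2,22):
    w=np.clip(G-25,0,None)
    if w[v,205:245].sum()>150: pts['green'].append((pos(v,w,205,245),v))
for v in range(26,52):
    w=np.clip(g-80,0,None)
    if w[v,212:238].max()>80: pts['mark'].append((pos(v,w,212,238),v))
for k,z in(('green',.028),('mark',.03)):
    W=np.array([ray(i,u,v,z)[:2] for u,v in pts[k]])
    c=W.mean(0); dr=np.linalg.svd(W-c)[2][0]; dr*=np.sign(dr[0])
    print(k,len(W),'first/last px',np.round(pts[k][0],1),np.round(pts[k][-1],1),'c',c.round(4),'line dir deg',np.degrees(np.arctan2(dr[1],dr[0])).round(1))
    for a in ([.486,-.2652],[.4853,-.2659],[.4858,-.2647]): print('  about',a,np.degrees(np.arctan2(*(c-a)[::-1])).round(2))
im=p[0:60,180:260,::-1]; cv2.imwrite('pics/z1.png',cv2.resize(im,None,fx=9,fy=9,interpolation=cv2.INTER_CUBIC))
```

```text
green 18 first/last px [224.5   4. ] [223.5  21. ] c [ 0.5358 -0.2125] line dir deg 45.9
  about [0.486, -0.2652] 46.61
  about [0.4853, -0.2659] 46.59
  about [0.4858, -0.2647] 46.23
mark 26 first/last px [225.8  26. ] [219.9  51. ] c [ 0.5221 -0.2258] line dir deg 43.4
  about [0.486, -0.2652] 47.49
  about [0.4853, -0.2659] 47.44
  about [0.4858, -0.2647] 46.96
```

View pics/z1.png

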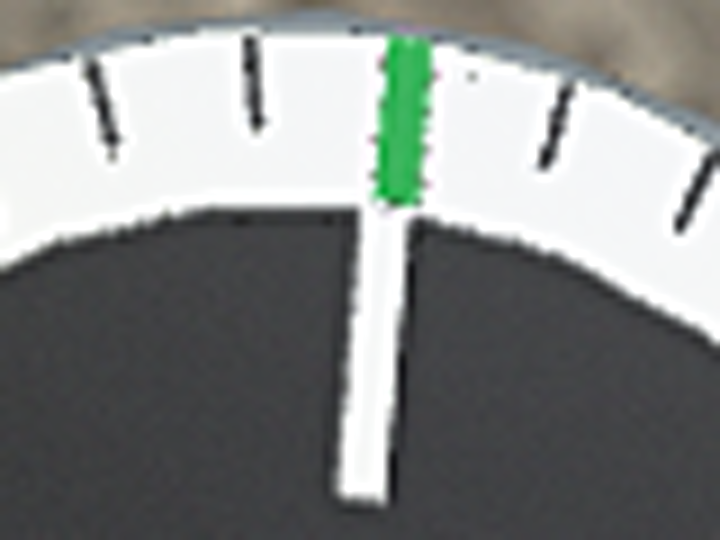

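The mark sits about 0.7° (0.9 mm) counter-clockwise of the green line. I'll nudge it a touch further, going back down behind the post.

Run:
```python
from h import *
from scipy.spatial.transform import Rotation as Ro
o=get_obs(); M=Ro.from_quat(o['tool_rot']).as_matrix(); e=o['eef_pos']; print(e,M[:,0].round(3))
print((M.T@(np.array([.4628,-.3177,.0393])-e)*100).round(2))
```

```text
[ 0.47557228 -0.326386    0.17246988] [ 0.793 -0.609  0.022]
[-1.84  0.02 13.28]
```

```bash
python3 -m inch '[[[0,0,0,4,0],[0,0,0,8,0],[0,0,0,12,0],[0,0,0,13.1,0],[0,0,0,13.1,0]]]'
python3 - <<'E'
from h import *
from scipy.spatial.transform import Rotation as Ro
L=[]
for k in range(3):
    o=get_obs(); M=Ro.from_quat(o['tool_rot']).as_matrix(); e=o['eef_pos']
    print(e.round(4),(M.T@(np.array([.4628,-.3177,.0393])-e)*100).round(2)); p,d=optics.camera('wrist'); measure(p,optics.camera_info('wrist'))
E
```

```text
clock: 9.95
eef_pos: [0.4769, -0.3283, 0.0404]
tool_rot: [0.947, -0.322, 0.008, 0.006]
ft_force: [-0.4, -0.2, -0.1]
grip_width: 0.0005
[ 0.4769 -0.3283  0.0404] [-1.76  0.01  0.08]
axis [ 0.4867 -0.2659] rad 0.0655 n 566 green deg 151.4 r 0.5546 n0
bright blobs (deg,r,n,px): [(45.6, 0.0471, 108, (np.float64(194.0), np.float64(5.0))), (-134.5, 0.0528, 360, (np.float64(179.0), np.float64(227.0)))]
[ 0.4779 -0.329   0.0418] [-1.89  0.02  0.21]
axis [ 0.4864 -0.2656] rad 0.0653 n 571 green deg 151.4 r 0.5542 n0
bright blobs (deg,r,n,px): [(45.7, 0.0472, 115, (np.float64(192.0), np.float64(5.0))), (-134.6, 0.0527, 362, (np.float64(177.0), np.float64(226.0)))]
[ 0.4785 -0.3294  0.0427] [-1.96  0.03  0.29]
axis [ 0.4861 -0.2654] rad 0.0651 n 576 green deg 151.4 r 0.5538 n0
bright blobs (deg,r,n,px): [(45.6, 0.0473, 113, (np.float64(190.0), np.float64(5.0))), (-134.4, 0.0526, 361, (np.float64(176.0), np.float64(225.0)))]
```

```bash
python3 -m inch '[[[0,-0.6,0,0.1,0],[0,-1.2,0,0.2,0],[0,-1.7,0,0.2,0],[0,-1.7,0,0.2,0],[0,-1.7,0,0.2,0]]]'
python3 - <<'E'
from h import *
from scipy.spatial.transform import Rotation as Ro
for k in range(3):
    o=get_obs(); M=Ro.from_quat(o['tool_rot']).as_matrix(); e=o['eef_pos']
    print(e.round(4),(M.T@(np.array([.4628,-.3177,.0393])-e)*100).round(2)); p,d=optics.camera('wrist'); measure(p,optics.camera_info('wrist'))
E
```

```text
clock: 10.72
eef_pos: [0.4654, -0.3193, 0.0409]
tool_rot: [0.947, -0.322, 0.011, 0.006]
ft_force: [0.0, -0.1, 0.7]
grip_width: 0.0003
[ 0.4654 -0.3193  0.0409] [-0.31  0.03  0.15]
axis [ 0.4855 -0.2658] rad 0.0648 n 583 green deg 151.3 r 0.5535 n0
bright blobs (deg,r,n,px): [(45.6, 0.0474, 124, (np.float64(229.0), np.float64(6.0))), (-134.6, 0.0515, 342, (np.float64(209.0), np.float64(226.0)))]
[ 0.4655 -0.3194  0.0409] [-0.32  0.03  0.15]
axis [ 0.4854 -0.2658] rad 0.0648 n 583 green deg 151.3 r 0.5534 n0
bright blobs (deg,r,n,px): [(45.6, 0.0474, 124, (np.float64(229.0), np.float64(6.0))), (-134.6, 0.0515, 342, (np.float64(209.0), np.float64(226.0)))]
[ 0.4654 -0.3194  0.0408] [-0.32  0.03  0.14]
axis [ 0.4854 -0.2658] rad 0.0648 n 583 green deg 151.3 r 0.5534 n0
bright blobs (deg,r,n,px): [(45.6, 0.0474, 123, (np.float64(229.0), np.float64(6.0))), (-134.5, 0.0515, 348, (np.float64(209.0), np.float64(226.0)))]
```

Measured stably at 45.6°. The fingers are 3.2 mm short of the earlier contact pose, so I go 3.8 mm forward.

```bash
python3 -m inch '[[[0,-0.1,0,0.1,0],[0,-0.2,0,0.1,0],[0,-0.3,0,0.1,0],[0,-0.38,0,0.1,0],[0,-0.38,0,0.1,0]]]'
python3 - <<'E'
from h import *
for k in range(2):
    o=get_obs(); print(o['eef_pos'].round(4)); p,d=optics.camera('wrist'); measure(p,optics.camera_info('wrist'))
E
```

```text
clock: 11.5
eef_pos: [0.4626, -0.3172, 0.0397]
tool_rot: [0.947, -0.322, 0.012, 0.007]
ft_force: [0.4, -0.7, -0.9]
grip_width: 0.0001
[ 0.4626 -0.3172  0.0397]
axis [ 0.4852 -0.266 ] rad 0.0648 n 591 green deg 151.3 r 0.5534 n0
bright blobs (deg,r,n,px): [(45.1, 0.0474, 128, (np.float64(238.0), np.float64(6.0))), (-135.6, 0.0508, 326, (np.float64(214.0), np.float64(226.0)))]
[ 0.4627 -0.3172  0.0398]
axis [ 0.4852 -0.266 ] rad 0.0648 n 591 green deg 151.3 r 0.5533 n0
bright blobs (deg,r,n,px): [(45.1, 0.0474, 129, (np.float64(238.0), np.float64(6.0))), (-135.6, 0.0508, 323, (np.float64(214.0), np.float64(226.0))), (-136.9, 0.062, 9, (np.float64(209.0), np.float64(247.0)))]
```

Now 45.1°. I back off, raise slowly and check.

```bash
python3 -m inch '[[[0,0.8,0,0,0],[0,1.6,0,0,0],[0,1.6,0,-4,0],[0,1.6,0,-8,0],[0,1.6,0,-12.5,0]]]'
python3 - <<'E'
from h import *
for k in range(3): 
    o=get_obs(); p,d=optics.camera('wrist'); i=optics.camera_info('wrist'); a=measure(p,i)
print(o['eef_pos'],o['tool_rot'])
V=lambda z:None
red=((p[...,0].astype(int)-np.maximum(p[...,1],p[...,2])>110)&(p[...,0]>170)).astype(np.uint8)
N,_,st,c=cv2.connectedComponentsWithStats(red); j=1+st[1:,4].argmax(); print('key px',c[j],st[j],ray(i,*c[j],.041),d[int(c[j][1]),int(c[j][0])])
K=ray(i,*c[j],.041); print(np.linalg.norm(K[:2]-[.4855,-.2656]))
X=(np.array([(c[j][0]-i['cx']),(c[j][1]-i['cy']),192/np.tan(np.radians(i['vfov'])/2)])*d[int(c[j][1]),int(c[j][0])]/(192/np.tan(np.radians(i['vfov'])/2))-i['t'])@i['R'];print('depth pt',X)
cv2.imwrite('pics/z2.png',cv2.resize(p[0:60,180:260,::-1],None,fx=9,fy=9,interpolation=cv2.INTER_CUBIC))
E
```

```text
clock: 12.22
eef_pos: [0.4731, -0.3245, 0.1659]
tool_rot: [0.947, -0.322, 0.011, 0.006]
ft_force: [1.2, -0.4, -0.3]
grip_width: 0.0003
axis [ 0.4898 -0.268 ] rad 0.0664 n 448 green deg 45.1 r 0.0750 n108
bright blobs (deg,r,n,px): [(45.1, 0.0538, 133, (np.float64(227.0), np.float64(39.0))), (-135.3, 0.0533, 121, (np.float64(213.0), np.float64(172.0))), (-137.5, 0.0606, 57, (np.float64(210.0), np.float64(179.0)))]
axis [ 0.4866 -0.2654] rad 0.0643 n 432 green deg 45.0 r 0.0726 n104
bright blobs (deg,r,n,px): [(44.9, 0.0538, 131, (np.float64(221.0), np.float64(38.0))), (-136.3, 0.0551, 217, (np.float64(206.0), np.float64(174.0)))]
axis [ 0.4844 -0.264 ] rad 0.0642 n 437 green deg 45.0 r 0.0725 n102
bright blobs (deg,r,n,px): [(44.8, 0.0538, 134, (np.float64(220.0), np.float64(38.0))), (-135.1, 0.0517, 126, (np.float64(207.0), np.float64(171.0))), (-137.5, 0.0596, 94, (np.float64(203.0), np.float64(180.0)))]
[ 0.47648407 -0.32678389  0.1712596 ] [ 0.94664713 -0.32172613  0.01694939  0.00801367]
key px [342.94556213 176.6035503 ] [327 161  33  33 845] [ 0.53579982 -0.37194278  0.041     ] 0.28998572
0.11763867632638912
depth pt [ 0.53619572 -0.37359498  0.03650256]
```

View pics/z2.png

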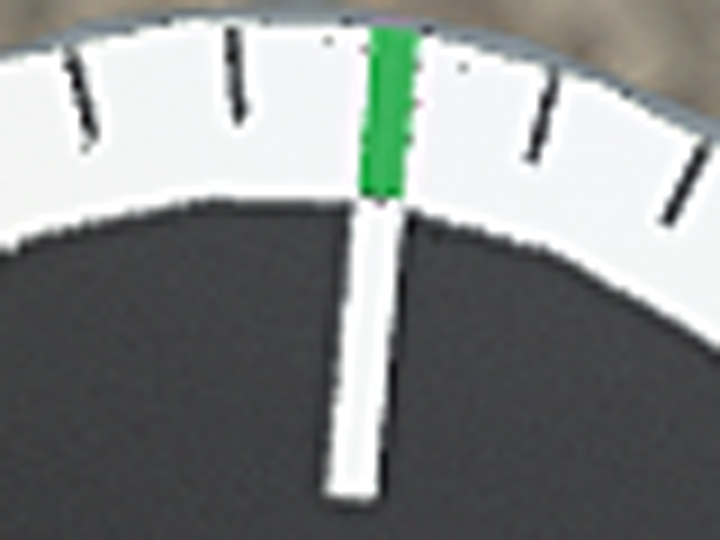

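The lines now coincide: green inner end at (381,195) in the zoom, mark outer end at (378,205). Next is the key.

Run:
```python
from h import *
from scipy.spatial.transform import Rotation as Ro
o=get_obs(); M=Ro.from_quat(o['tool_rot']).as_matrix(); e=o['eef_pos']; print(e)
print((M.T@(np.array([.5375,-.3725,.10])-e)*100).round(2))
```

```text
[ 0.47527416 -0.32598006  0.16844236]
[ 7.54 -0.13  7.1 ]
```

```bash
python3 -m inch '[[[0,2.5,0,0,0],[0,5,0,0,0],[0,7.5,-0.1,0,0],[0,7.5,-0.1,3,0],[0,7.5,-0.1,6,0]]]'
python3 - <<'E'
from h import *
from scipy.spatial.transform import Rotation as Ro
for n in ('scene','top','wrist'):
    o=get_obs(); M=Ro.from_quat(o['tool_rot']).as_matrix(); e=o['eef_pos']
    p,d=optics.camera(n); i=optics.camera_info(n)
    red=((p[...,0].astype(int)-np.maximum(p[...,1],p[...,2])>100)).astype(np.uint8)
    N,_,st,c=cv2.connectedComponentsWithStats(red)
    for j in range(1,N):
        if st[j,4]>20: print(n,st[j],c[j],ray(i,*c[j],.041))
    if n=='scene': crop(p,220,340,150,260,6,'pics/s9.png')
    if n=='wrist': crop(p,100,400,50,275,2.6,'pics/w11.png')
print(e,(M.T@(np.array([.5375,-.3725,.05])-e)*100).round(2), M[:,0].round(3),M[:,2].round(3))
E
```

```text
clock: 13.0
eef_pos: [0.5366, -0.3722, 0.1084]
tool_rot: [0.947, -0.322, 0.014, 0.007]
ft_force: [-0.5, 0.5, 0.2]
grip_width: -0.0004
scene [251  99  13   3  36] [257.16666667 100.02777778] [1.32065052 0.45434371 0.041     ]
scene [300 234  12   7  60] [305.88333333 236.8       ] [ 0.53044096 -0.37739376  0.041     ]
top [346 199   5   9  31] [347.74193548 203.06451613] [ 0.53715072 -0.36323123  0.041     ]
wrist [ 243  177   44   46 1537] [264.14638907 200.25439167] [ 0.53978594 -0.3754384   0.041     ]
[ 0.53360136 -0.37019122  0.10470554] [ 0.33 -0.08  5.48] [ 0.793 -0.609  0.022] [ 0.014 -0.017 -1.   ]
```

View pics/s9.png

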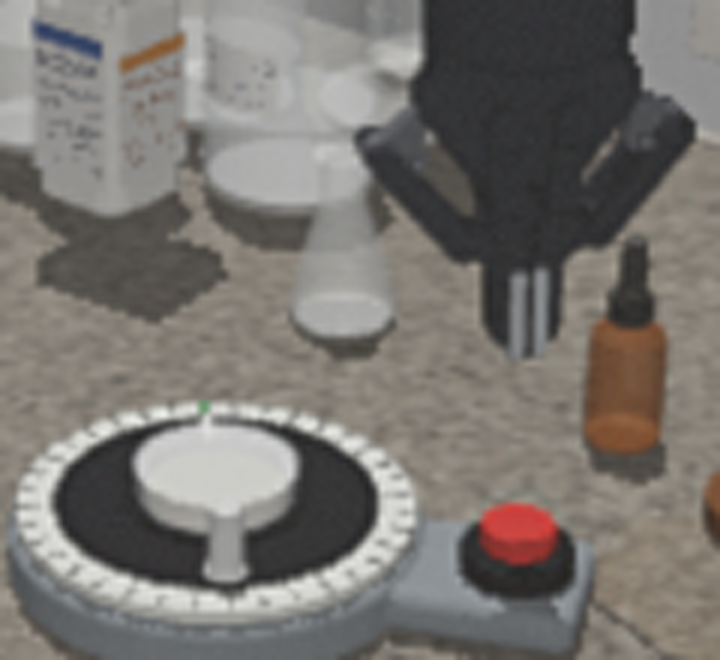

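View pics/w11.png

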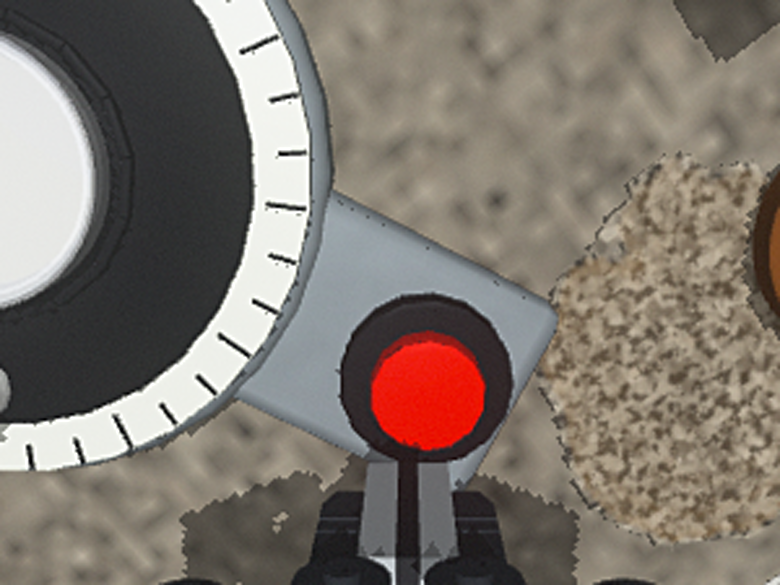

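```bash
python3 -m inch '[[[0,0.45,-0.05,1.5,0],[0,0.45,-0.05,3,0],[0,0.45,-0.05,4.5,0],[0,0.45,-0.05,5.5,0],[0,0.45,-0.05,5.5,0]]]'
python3 - <<'E'
from h import *
for k in range(2):
    o=get_obs(); p,d=optics.camera('scene'); i=optics.camera_info('scene'); e=o['eef_pos']; print(e.round(4),o['ft_force'].round(1))
crop(p,260,340,190,260,9,'pics/s10.png')
f=192/np.tan(np.radians(i['vfov'])/2); V,U=np.mgrid[0:384,0:512]
X=(np.stack([(U-i['cx'])/f*d,(V-i['cy'])/f*d,d],-1)-i['t'])@i['R']
m=(np.hypot(X[...,0]-e[0],X[...,1]-e[1])<.018)&(d>0); red=p[...,0].astype(int)-p[...,1]>80
print('red zmax',np.sort(X[m&red][:,2])[-5:].round(4),'tip zmin',np.sort(X[m&~red&(X[...,2]>.043)][:,2])[:6].round(4))
E
```

```text
clock: 13.78
eef_pos: [0.5389, -0.3739, 0.0512]
tool_rot: [0.947, -0.322, 0.01, 0.006]
ft_force: [-0.6, 0.8, 0.0]
grip_width: 0.0004
[ 0.5389 -0.3739  0.0512] [-0.6  0.8  0. ]
[ 0.5394 -0.3742  0.0521] [-0.5 -0.7  0.5]
red zmax [0.0398 0.0399 0.0404 0.0407 0.0412] tip zmin [0.0573 0.0574 0.0586 0.059  0.0597 0.06  ]
```

View pics/s10.png

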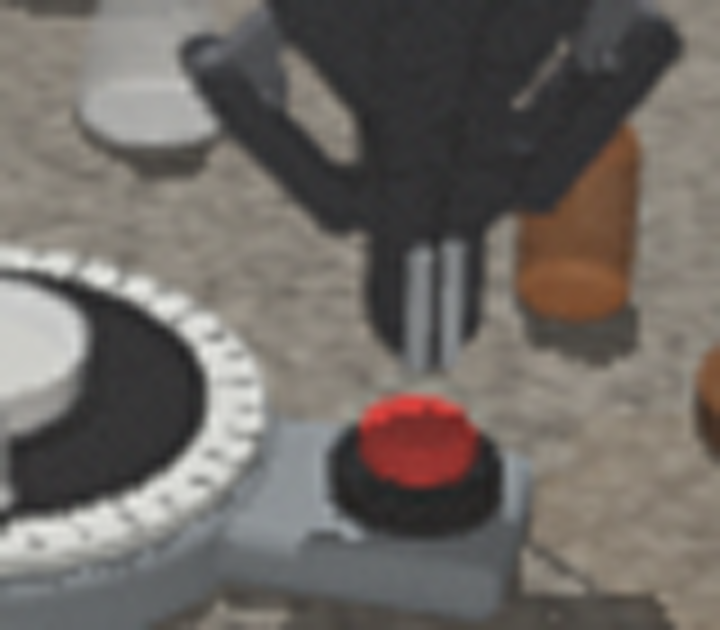

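```bash
python3 -m inch '[[[0,0,0,0.5,0],[0,0,0,1,0],[0,0,0,1.4,0],[0,0,0,1.7,0],[0,0,0,1.7,0]]]'; python3 -c "
from h import *
o=get_obs();print(o['eef_pos'],o['ft_force'],o['ft_torque'])"
```

```text
clock: 14.5
eef_pos: [0.5398, -0.3747, 0.0352]
tool_rot: [0.947, -0.322, 0.011, 0.006]
ft_force: [-0.6, -0.8, -0.3]
grip_width: -0.0001
[ 0.53981905 -0.37466437  0.03524768] [-0.58591722 -0.79800557 -0.28566017] [ 0.0139277   0.01367838 -0.01572244]
```

```bash
python3 -m inch '[[[0,0,0,0.2,0],[0,0,0,0.4,0],[0,0,0,0.6,0],[0,0,0,0.6,0],[0,0,0,0.6,0]]]'; python3 -c "
from h import *
o=get_obs();print(o['eef_pos'],o['ft_force'])
p,d=optics.camera('scene'); crop(p,260,340,190,260,9,'pics/s11.png')"
```

```text
clock: 15.12
eef_pos: [0.5402, -0.375, 0.0297]
tool_rot: [0.947, -0.322, 0.012, 0.006]
ft_force: [0.7, 0.6, 4.0]
grip_width: 0.0
[ 0.54016348 -0.37496363  0.02970927] [0.65911464 0.59736711 4.02894913]
```

View pics/s11.png

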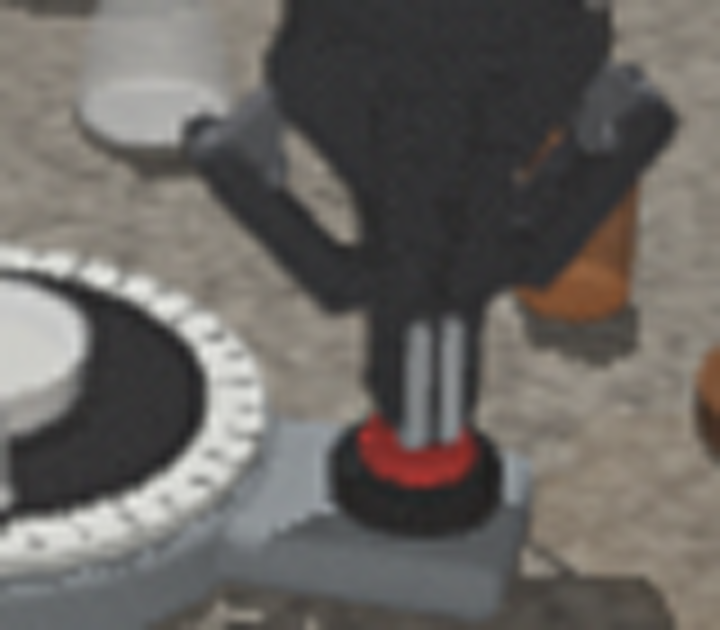

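Force is 4 N and the key is partly down, so I press further.

```bash
python3 -m inch '[[[0,0,0,0.1,0],[0,0,0,0.2,0],[0,0,0,0.3,0],[0,0,0,0.4,0],[0,0,0,0.4,0]]]'; python3 -c "
from h import *
o=get_obs();print(o['eef_pos'],o['ft_force'])
p,d=optics.camera('scene'); crop(p,260,340,190,260,9,'pics/s12.png')
o=get_obs();print(o['eef_pos'],o['ft_force'])"
```

```text
clock: 15.8
eef_pos: [0.5403, -0.375, 0.028]
tool_rot: [0.947, -0.322, 0.012, 0.007]
ft_force: [-4.7, 2.8, 14.9]
grip_width: 0.0002
[ 0.54029169 -0.37501685  0.02796517] [-4.73102048  2.83129853 14.94204456]
[ 0.54030849 -0.37502185  0.02800672] [-4.11124293  3.39717777 14.6603755 ]
```

View pics/s12.png

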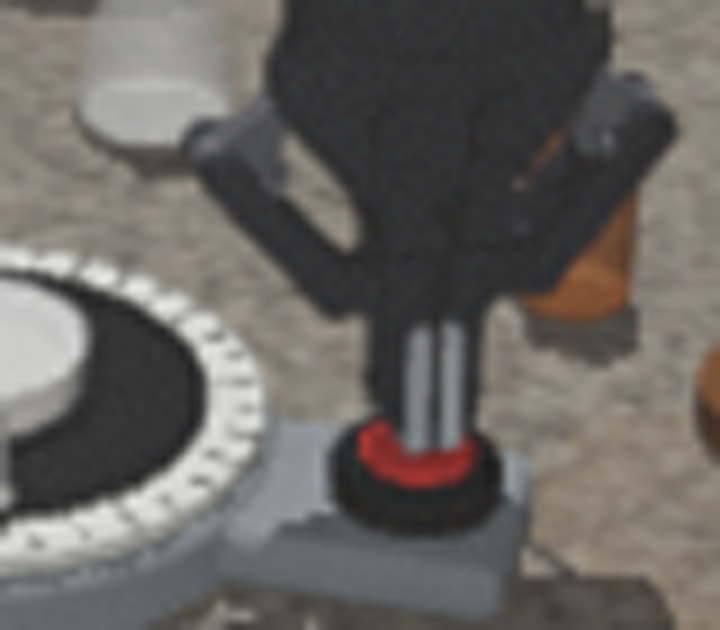

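It reads 15 N and rose steeply, so the key is on its stop. I release and rise clear.

```bash
python3 -m inch '[[[0,0,0,-0.7,0],[0,0,0,-2,0],[0,0,0,-5,0],[0,0,0,-9,0],[0,0,0,-13,0]]]'
python3 - <<'E'
from h import *
o=get_obs();print(o['eef_pos'],o['ft_force'])
for n in('scene','top','wrist'):
    p,d=optics.camera(n); i=optics.camera_info(n); crop(p,*{'scene':(210,330,180,265,6),'top':(259,379,183,273,6),'wrist':(0,512,0,384,1.5)}[n],f'pics/end_{n}.png'); 
    if n=='scene':
        f=192/np.tan(np.radians(i['vfov'])/2); V,U=np.mgrid[0:384,0:512]
        X=(np.stack([(U-i['cx'])/f*d,(V-i['cy'])/f*d,d],-1)-i['t'])@i['R']; m=(np.hypot(X[...,0]-.538,X[...,1]+.373)<.03)&(p[...,0].astype(int)-p[...,1]>80)&(d>0); print('key z',np.sort(X[m][:,2])[-5:].round(4))
    else: measure(p,i)
E
```

```text
clock: 16.48
eef_pos: [0.5374, -0.3721, 0.1585]
tool_rot: [0.947, -0.322, 0.011, 0.006]
ft_force: [0.6, 0.9, -0.4]
grip_width: 0.0001
[ 0.53741346 -0.37209818  0.15846772] [ 0.60446328  0.93043654 -0.41588469]
key z [0.0405 0.0407 0.0408 0.041  0.0414]
axis [ 0.4855 -0.2638] rad 0.0625 n 105 green deg 44.8 r 0.0736 n13
bright blobs (deg,r,n,px): [(44.8, 0.0534, 21, (np.float64(287.0), np.float64(211.0))), (-134.1, 0.0558, 40, (np.float64(322.0), np.float64(244.0)))]
axis [ 0.4854 -0.2647] rad 0.0645 n 449 green deg 45.3 r 0.0724 n118
bright blobs (deg,r,n,px): [(45.3, 0.0535, 141, (np.float64(113.0), np.float64(38.0))), (-135.8, 0.0519, 130, (np.float64(109.0), np.float64(176.0))), (-145.5, 0.0609, 46, (np.float64(96.0), np.float64(183.0)))]
```

View pics/end_scene.png

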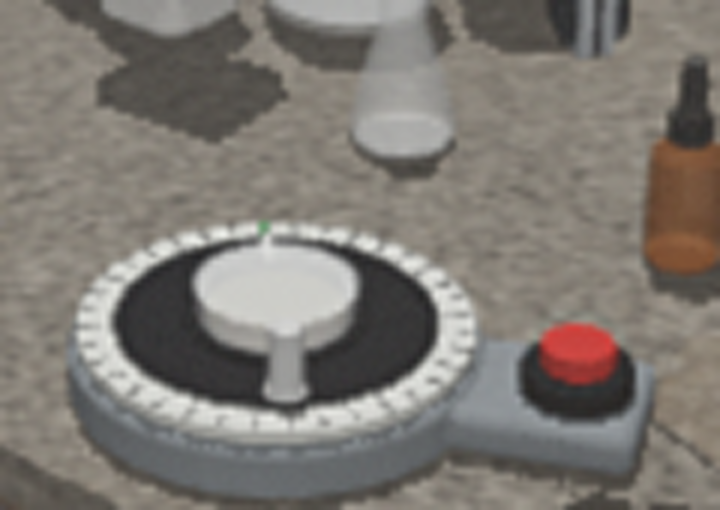

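View pics/end_top.png

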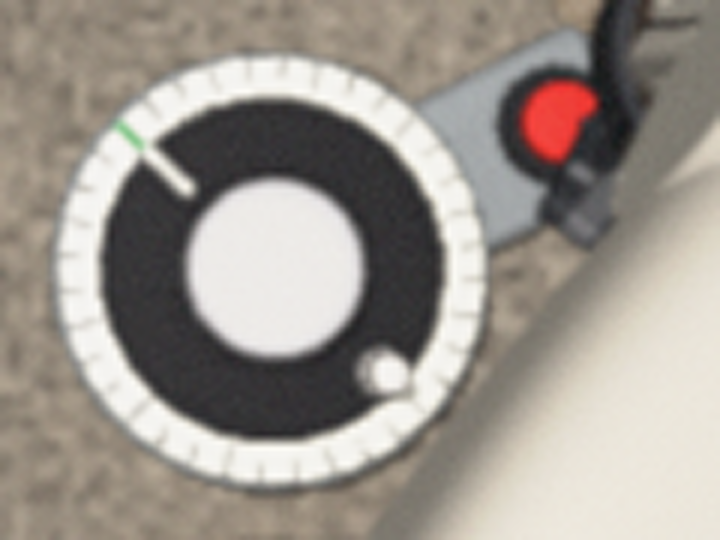

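The mark meets the green line in every view, the key is up again at z ≈ 0.041, the dish is centred and the arm is clear. I hand it in.

```bash
python3 -c "
from workcell import ticket
print(ticket.job_done())"
```

```text
the job is handed in; nothing more can be done
None
```

I pushed the post about 126° clockwise with the shut fingers, without gripping it. I then nudged it another 0.5–0.7°, pressed the red key to its stop and rose clear. The job was handed in at about 16.6 s.

**Last checks, after the key press:**
- **Marks:** the white mark and green line read 44.8° and 44.8° in the top view, and 45.3° and 45.3° in the wrist view. Green read 44.8–45.2° in the clear views, so the collar did not move.
- **Key:** it bottomed at about 15 N, where the force rose steeply, and it is back up with its top at about 41 mm.
- **Dish and surroundings:** the dish is centred on the platter, and nothing else I could see had moved. The robot is touching nothing.

**What disagreed:**
- **Fingertips:** with the gripper shut, the cameras put the tips 3–10 mm behind the TCP, not 14 mm ahead as described. I set heights from the cameras.
- **Top camera:** one reading with the arm partly in view put the axis 2–5 mm off, so I took the mark's angle from the wrist camera.
- **Start angle:** my first top-camera estimate of the mark was about 4° off the wrist view, which later readings confirmed.

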